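Close up a water strainer: basket in, bayonet lid twisted tight

TASK

The strainer has been cleaned: put it back together. Set the basket upright in the bowl, put the lid on with its ears between the hooks, and twist it clockwise by its bar until it is fully home and tight. Leave the bottle, the cup and the glove box where they stand.

Things in the scene. Friction and masses are not known exactly. Their poses are not given: they have to be found in the camera images.
- strainer: Water strainer, fixed to the bench: round white bowl on an aluminium plate (180 x 250 x 10 mm), a pipe port with a black union nut on either side. Origin at bench level on the bowl's axis; z up, y along the line of the two ports (port axis 75 mm up). Rim: flat flange 212 mm across, 130 mm above the bench. Mouth 120 mm across, inner floor 18 mm above the bench.
- seal (a point): Centre of the black rubber seal ring (radius 62 to 73 mm) that stands 5 mm proud of the rim; this point is on the bowl's axis at the seal's top, 135 mm above the bench; y along the ports. The seal is springy: about 3 N at first touch, 12 N when pressed down 4 mm. A lid laid on it loosely has its bar point (lid_bar) 167 mm above the bench.
- hook1 (a point): Black hook on the rim over the port at the strainer's +y, radius 80 to 106 mm, top 151 mm above the bench. Seen from above, measured anticlockwise from the port's direction, its roof spans -30 to +16 degrees, underside 12 mm above the rim (this point, radius 92 mm, on the port line). Open inwards and at its anticlockwise end; a stop block closes the clockwise end, -30 to -37 degrees.
- hook2 (a point): The same hook over the opposite port, at the strainer's -y (hook1 turned half round). With the bar 50 to 110 degrees anticlockwise of the port line (half a turn makes no difference) the lid's ears pass down between the two hooks on to the rim.
- lid_bar (a point): Lid, lying right way up: clear plate 156 mm across, 10 mm thick, blue edge, grip bar and two ears; 0.35 kg. Point on the lid's axis in the bar, 10 mm under the bar's top, 32 mm above the plate's underside, 42 mm above the lid's foot. z up, y along the bar (20 mm thick, 122 mm long, 32 mm above the plate). Below, a skirt 113 mm across, 10 mm deep enters the bowl's mouth.
- lid_ear1 (a point): Blue ear at the bar's +y end; this point is on its underside, radius 85.5 mm, 32 mm below lid_bar. Radius 76 to 95 mm, 28 degrees to either side of the bar. 5 mm thick at its clockwise end, ramping up over 34 degrees to 11 mm, then 11 mm over the last 22 degrees. Turned clockwise it runs in under a hook and its ramp draws the lid down 4 mm.
- lid_ear2 (a point): The same ear at the bar's -y end. Fully home, both ears meet the hooks' stops, the bar lies in line with the ports and lid_bar is 163 mm above the bench, on the bowl's axis. The last part of the turn takes about 0.3 N m; the lid stays where it is left.
- basket_bar (a point): Basket, standing upright: open steel wire basket, 100 mm across, 80 mm high, 0.18 kg, arched handle with an orange bar on top. Point at the bar's centre, 100 mm above the basket's foot; z up, y along the bar (10 mm thick, 62 long, 14 high). Seated in the bowl, any way round, this point is 118 mm above the bench, so fingers reach into the 120 mm mouth: open them only a little there.
- bottle: Closed clear water bottle with a green cap, 80 mm across, 235 mm tall, standing; origin at the centre of its foot. To be left alone.
- cup: Brown paper cup, 84 mm across, 105 mm tall; origin at the centre of its foot. To be left alone.
- gloves: White and teal box of gloves, 120 x 235 x 70 mm (x, y, z); origin at the centre of its underside. To be left alone.
Things that resemble listed ones, but are neither listed nor needed, are in the scene too. What is shaped like the part that bears basket_bar but purple is not meant.

How it is judged:
By the outcome, as a careful person would: the job done as asked, in the order asked, and still so for the second after the job is handed in, with the robot touching nothing.
It also fails if it takes over 64 s, if anything falls off the work surface, if the arm or the gripper's body presses on something with over 40 N, if the wrist force passes 120 N, or if a joint passes its speed limit or range.

ROBOT

A 7-joint arm with a two-finger parallel gripper is mounted at the origin on the work surface. World frame = base frame: x ahead of the robot, y to its left, z up, the work surface at z = 0. Lengths are in m, angles in rad, forces in N, time in s.
With the tool pointing down it reaches from about 0.4 to 0.85 m from the base axis. Payload 10.4 kg.
Tool frame: the origin (TCP) lies midway between the tips of the shut fingers; the grasp point (between the pads) lies 19 mm behind it; z points along the fingers, y is the line along which they close (so a half turn about z gives the same grasp; the last joint's range is limited). The gripper opens to 85 mm and grips with 20 to 120 N. Pads are 22 mm wide; open, the fingers measure 114 mm over their backs; the gripper's body (76 mm by 85 mm) begins 54 mm behind the grasp point. The pads swing forward as they close: fully open they stand 13 mm farther back than shut.
Start: joints at [-1.304, 0.332, -0.065, 1.46, 0.022, 1.35, -0.088], TCP at [0.179, 0.599, 0.231] pointing down, gripper open.
Joint ranges: [-2.6, 2.6], [-0.5, 2.12], [-1.47, 1.34], [0.16, 2.42], [-1.27, 4.41], [0.06, 2.06], [-2.6, 2.6]. Speed limits (rad/s): [2.22, 2.22, 2.79, 2.79, 3.14, 3.14, 3.14].

INTERFACE

Orientations are given as a unit quaternion [x, y, z, w].
In Python, from workcell import monitor, eyes, manip gives the robot as it stands.
- The arm moves only by the tool send_rows, never from a script. Its arguments are lists of equal length, an entry for each row: "offset": the shift along the tool's x, y, z in mm, a list of three; "roll": the turn about the tool's z in rad. In form: {"offset": [[tx, ty, tz], ...], "roll": [roll, ...]}. A call has exactly 5 rows; each row is the pose to reach, as a shift and turn from the pose commanded when the call began, along the tool's axes at that moment; what a row does not reach only later rows make up. A row lasts 1/12 s, in which the tool goes at most 41.7 mm and 7.16 degrees, less where a joint would pass 70% of its speed; a pose out of reach is approached as far as the arm can. A call with a gripper value outside its range is refused whole. "jaw" is the opening, from 0 (shut) to 1 (fully open), set as the call begins (left out, the last holds). The fingers move at their own pace and stop on an object; "newtons" is the grip in N (left out, the last holds). Time passes only in rows, so rows that repeat a pose let the fingers close, or fill a call up. It gives the time, the measured TCP pose, the force and the opening at its end, in the units of the state.
- monitor.get_obs(): the state, without advancing time (a new reading comes with each control period).
- eyes.camera(name): name is "scene" or "top"; returns (picture, depth): 480x640x3 uint8, blue, green, red; 480x640 float32, m along the optical axis (not along the pixel's ray), 0 where there is no reading.
- eyes.camera_params(name): a dict with "fovy" (degrees; the focal length in pixels is half the picture's height over the tangent of half this angle, whatever the lens; pixels are square), "cx", "cy" (the principal point, pixels), "k1" (the pictures are not rectified: a ray, as slopes to the right and down, at radius r is drawn at 1 + k1 r^2 times it, then the intrinsics apply), "R" (3x3) and "t" (3): a world point X has camera coordinates R X + t. Camera axes: x right, y down, z forward; pixel columns grow to the right and rows downward; lengths in m; the calibration is good to about 2 mm. A picture is of the moment at which its call begins. camera_params takes no time and is no camera call.
- manip.hand_in(): hands the job in, once; it reports no verdict.
The state is a dict: "clock": time; "joint_pos": joint angles; "joint_velocities": joint speeds; "tau": joint torques, N m; "position": TCP position; "ee_rot": TCP orientation; "ft_force": force on the tool from outside, world axes, zero at the start; "torque": the same for the moment, N m; "grip_width": opening from 0.0 (shut) to 1.0 (fully open).
Only numpy, scipy, OpenCV 4.12 (cv2) and the standard library are available. Lean on these libraries where they do the work, as an engineer would, in place of code of your own. Each camera call takes 0.05 s, during which the arm holds its last target. There are 200 camera calls.

## Working session

There is one attempt and no reset: what is moved stays moved. The work goes in short steps, Python scripts to look and compute and a tool call to move; the robot and the scene stay as the last step left them, time stands still between calls to the robot, and variables do not carry over. Pictures are saved under pics/ and viewed, on a budget of 10 in all, crops included, one or two more only if the job needs it, and the job is handed in when it is done.

Besides the shell and the picture viewer there is one more tool, called after "Call:" as name(argument=value, ...), one argument or row to a line, values as JSON. send_rows: Moves the arm, as the interface text tells. Its arguments: {"type":"object","properties":{"offset":{"type":"array"},"roll":{"type":"array"},"jaw":{"type":"number"},"newtons":{"type":"number"}},"required":["offset","roll"]}

```bash
mkdir -p pics
cat > h.py <<'E'
import numpy as np, cv2
from workcell import monitor, eyes, manip
def P(name):
    p=eyes.camera_params(name); f=240/np.tan(np.radians(p["fovy"])/2)
    K=np.array([[f,0,p["cx"]],[0,f,p["cy"]],[0,0,1]]); return p,K,np.array(p["R"]),np.array(p["t"])
def slopes(name,uv):
    p,K,R,t=P(name)
    d=np.array([p["k1"],0,0,0,0.])
    return cv2.undistortPoints(np.array(uv,float).reshape(-1,1,2),K,d).reshape(-1,2)
def onplane(name,uv,z):
    p,K,R,t=P(name); s=slopes(name,uv)
    d=np.c_[s,np.ones(len(s))]@R; c=-R.T@t
    return c+d*((z-c[2])/d[:,2])[:,None]
def cloud(name,dep):
    p,K,R,t=P(name); v,u=np.mgrid[0:480,0:640]
    s=slopes(name,np.c_[u.ravel(),v.ravel()])
    X=(np.c_[s,np.ones(len(s))]*dep.reshape(-1,1)-t)@R
    X[dep.ravel()==0]=np.nan
    return X.reshape(480,640,3)
def proj(name,X):
    p,K,R,t=P(name); return cv2.projectPoints(np.array(X,float).reshape(-1,1,3),cv2.Rodrigues(R)[0],t,K,np.array([p["k1"],0,0,0,0.]))[0].reshape(-1,2)
E
python3 - <<'E'
from h import *
for n in("scene","top"):
    im,d=eyes.camera(n); cv2.imwrite(f"pics/{n}0.png",im); np.save(f"{n}0.npy",d)
    p,K,R,t=P(n); print(n,p["fovy"],p["k1"],-R.T@t,R.round(3).tolist())
o=monitor.get_obs(); print(o)
E
```

```text
scene 50.65188613822039 -0.049045900276833754 [1.52587917 0.23566588 0.7875736 ] [[-0.283, 0.959, -0.017], [0.537, 0.144, -0.831], [-0.795, -0.244, -0.556]]
top 46.36422083889401 -0.16054128733195122 [ 0.32831998 -0.03450162  1.56442368] [[-0.029, -1.0, 0.001], [-0.984, 0.028, -0.174], [0.174, -0.006, -0.985]]
{'clock': 0.1, 'joint_pos': array([-1.30359543,  0.3328164 , -0.0646998 ,  1.46085633,  0.02159736,
        1.34992559, -0.08849648]), 'joint_velocities': array([-0.00013142, -0.00192102, -0.00010846, -0.00264862,  0.00182296,
        0.00263749,  0.00166122]), 'tau': array([ 1.62095159e-03, -6.26743340e+01,  4.91949962e-02, -3.92426956e+01,
        1.64344360e-02,  6.86668165e-03, -4.61880825e-05]), 'position': array([0.1785053 , 0.59860649, 0.23059116]), 'ee_rot': array([ 1.44383031e-01,  9.89521658e-01, -6.51839706e-04, -6.59671882e-05]), 'ft_force': array([ 1.27859849, -0.17455155, -0.49002929]), 'torque': array([-0.00026049, -0.02522821,  0.01872585]), 'grip_width': 1.001834151813286}
```

View pics/scene0.png

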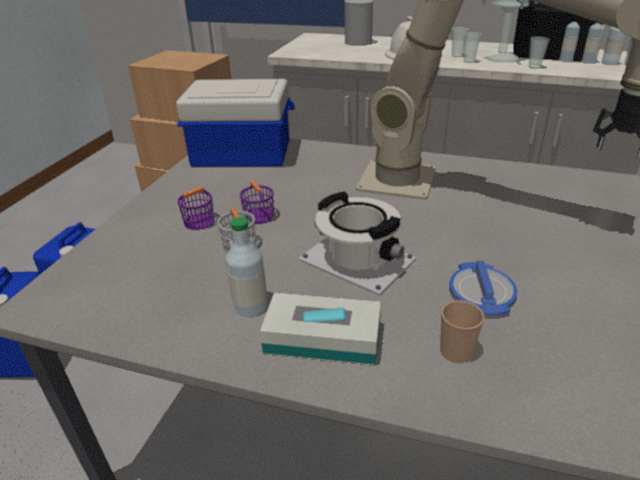

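View pics/top0.png

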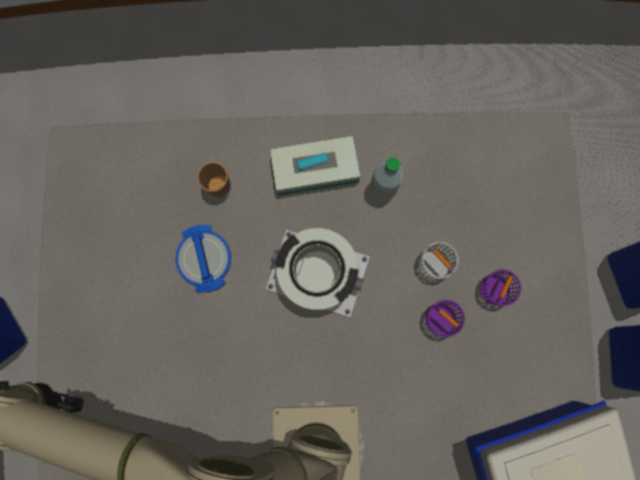

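The scene view shows the steel basket with an orange bar at (237,228), behind the bottle. The purple ones are at (197,209) and (258,203), the lid at (483,287), and the strainer at (358,235).
In the top view, the candidates for the basket are steel (438,262), purple (500,288) and purple (443,320). I choose the steel one. The lid at (203,258) is the only lid.

Run:
```python
from h import *
im=cv2.imread("pics/top0.png"); d=np.load("top0.npy"); C=cloud("top",d)
hsv=cv2.cvtColor(im,cv2.COLOR_BGR2HSV)
def blob(m,box,z,lab):
    x0,y0,x1,y1=box; k=np.zeros_like(m); k[y0:y1,x0:x1]=m[y0:y1,x0:x1]
    v,u=np.nonzero(k); X=onplane("top",np.c_[u,v],z)[:,:2]
    (cx,cy),(w,h),a=cv2.minAreaRect((X*1000).astype(np.float32))
    ev,V=np.linalg.eigh(np.cov(X.T)); ax=V[:,1]
    print(lab,len(u),"px",u.mean().round(1),v.mean().round(1),"mean",X.mean(0).round(4),"rect",round(cx,1),round(cy,1),round(w,1),round(h,1),"ang",np.degrees(np.arctan2(ax[1],ax[0])).round(1),"depthz",np.nanmedian(C[v,u,2]).round(4), np.nanpercentile(C[v,u,2],95).round(4)); return X
org=((hsv[...,0]>5)&(hsv[...,0]<20)&(hsv[...,1]>130)&(hsv[...,2]>120)).astype(np.uint8)
blob(org,(415,235,462,285),.107,"bar")
s=cv2.imread("pics/scene0.png"); 
blue=((hsv[...,0]>100)&(hsv[...,0]<125)&(hsv[...,1]>130)).astype(np.uint8)
X=blob(blue,(165,215,240,300),.01+.010,"lidall")
z=C[...,2]; 
blob(((blue>0)&(z>.038)&(z<.08)).astype(np.uint8),(165,215,240,300),.052,"lidbar")
dark=(hsv[...,2]<60).astype(np.uint8)
blob((dark&(z>.143)).astype(np.uint8),(265,225,300,290),.151,"hookA")
blob((dark&(z>.143)).astype(np.uint8),(320,250,365,305),.151,"hookB")
# rim
wh=((z>.122)&(z<.136)&(hsv[...,2]>120)).astype(np.uint8); wh[:, :260]=0; wh[:,372:]=0; wh[:220]=0; wh[320:]=0
cs=max(cv2.findContours(wh,0,1)[0],key=cv2.contourArea); h=cv2.convexHull(cs).reshape(-1,2)
H=onplane("top",h,.130)[:,:2]; print("rim",cv2.minEnclosingCircle((H*1000).astype(np.float32)),cv2.fitEllipse((H*1000).astype(np.float32)))
crop=cv2.resize(im[215:345,405:535],None,fx=4,fy=4,interpolation=cv2.INTER_CUBIC)
c2=cv2.resize(im[215:325,255:380],(400,352),interpolation=cv2.INTER_CUBIC)
c3=cv2.resize(s[180:260,170:290],(400,266),interpolation=cv2.INTER_CUBIC)
o=np.zeros((520,800,3),np.uint8); o[:400,:400]=cv2.resize(crop,(400,400)); o[:352,400:]=c2; o[352:,400:]=c3[:168]
cv2.imwrite("pics/crop1.png",o)
```

```text
bar 89 px 441.6 258.3 mean [ 0.4982 -0.3447] rect 497.6 -345.8 61.3 9.6 ang -139.2 depthz 0.105 0.1103
lidall 1126 px 202.9 258.6 mean [0.5269 0.3039] rect 529.3 303.7 153.6 186.6 ang -165.7 depthz 0.0216 0.0538
lidbar 301 px 200.7 256.2 mean [0.5294 0.3027] rect 528.7 302.7 124.3 20.8 ang -166.1 depthz 0.0504 0.0574
hookA 261 px 285.0 250.6 mean [0.5249 0.0638] rect 523.8 62.8 26.9 85.8 ang 148.7 depthz 0.1501 0.1549
hookB 249 px 348.2 285.1 mean [ 0.4324 -0.0939] rect 432.6 -93.9 29.0 86.0 ang 149.4 depthz 0.1497 0.1557
rim ((480.8846130371094, -15.68567943572998), 105.93352508544922) ((481.0102233886719, -15.556584358215332), (209.98048400878906, 211.3761749267578), 63.289485931396484)
```

View pics/crop1.png

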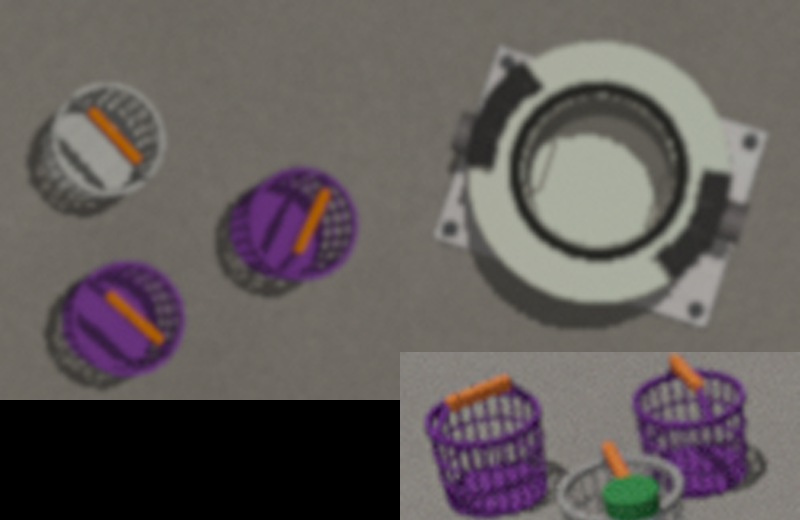

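The crop confirms the choice. The steel basket at top view (441,258) stands upright with its orange bar on top, and the two purple ones are decoys. The hooks and mouth are clear. The rim centre is about (481,-16) mm and the port line about 70°.

```bash
cat >> h.py <<'E'
def pose():
    o=monitor.get_obs(); x,y,z,w=o["ee_rot"]
    yaw=np.degrees(np.arctan2(1-2*(x*x+z*z),2*(x*y-z*w)))  # direction of tool y
    return o,o["position"]*1000,yaw
def plan(*wps):
    """world waypoints (x,y,z mm, yaw of tool y deg, cw = positive roll): per-call end offsets in tool axes"""
    o,p,yaw=pose(); print("at",p.round(1),round(yaw,1),"F",o["ft_force"].round(1),"T",o["torque"].round(2),"g",round(o["grip_width"],3),"t",round(o["clock"],2),"q",o["joint_pos"].round(2))
    for X in wps:
        a=np.radians(yaw); yt=np.array([np.cos(a),np.sin(a),0]); zt=np.array([0,0,-1.]); xt=np.cross(yt,zt)
        d=np.array(X[:3])-p; print("off",[round(float(d@e),1) for e in (xt,yt,zt)],"roll",round(np.radians(yaw-X[3]),3),"len",round(np.linalg.norm(d)))
        p=np.array(X[:3],float); yaw=X[3]
E
python3 -c "
from h import *
plan((330,480,270,53),(440,330,280,33),(510,150,280,13),(520,-40,280,-8),(515,-220,260,-29),(498,-345.5,200,-49))
s=cv2.imread('pics/scene0.png');print(proj('scene',[[.498,-.3455,.107],[.529,.3025,.052]]))"
```

```text
at [178.5 598.6 230.6] 73.4 F [ 1.3 -0.2 -0.5] T [-0.   -0.03  0.02] g 1.002 t 0.1 q [-1.3   0.33 -0.06  1.46  0.02  1.35 -0.09]
off [-179.1, -70.4, -39.4] roll 0.356 len 196
off [-178.1, -53.6, -10.0] roll 0.349 len 186
off [-189.1, -39.3, 0.0] roll 0.349 len 193
off [-187.4, -33.0, 0.0] roll 0.367 len 190
off [-178.9, 20.1, 20.0] roll 0.367 len 181
off [-118.0, 46.0, 60.0] roll 0.349 len 140
[[235.32558058 211.60318466]
 [484.63926799 274.55471079]]
```

Call:
send_rows(
  offset=[
    [-36,-14,-8],
    [-72,-28,-16],
    [-108,-42,-24],
    [-143,-56,-32],
    [-179,-70,-40],
  ],
  roll=[0.07,0.14,0.21,0.28,0.355],
  jaw=0.6,
  newtons=40,
)

```text
clock: 0.52
position: [0.3311, 0.4793, 0.2714]
ee_rot: [0.318, 0.948, -0.0, -0.0]
ft_force: [-0.1, 0.2, 0.8]
grip_width: 0.597
```

Call:
send_rows(
  offset=[
    [-36,-11,-2],
    [-71,-21,-4],
    [-107,-32,-6],
    [-142,-43,-8],
    [-178,-54,-10],
  ],
  roll=[0.07,0.14,0.21,0.28,0.35],
)

```text
clock: 0.93
position: [0.4405, 0.329, 0.2812]
ee_rot: [0.479, 0.878, -0.0, -0.0]
ft_force: [0.9, 0.2, -0.7]
grip_width: 0.601
```

Call:
send_rows(
  offset=[
    [-38,-8,0],
    [-76,-16,0],
    [-113,-24,0],
    [-151,-31,0],
    [-189,-39,0],
  ],
  roll=[0.07,0.14,0.21,0.28,0.35],
)

```text
clock: 1.35
position: [0.5103, 0.149, 0.2812]
ee_rot: [0.624, 0.781, -0.0, -0.0]
ft_force: [0.1, 0.8, -0.4]
grip_width: 0.601
```

Call:
send_rows(
  offset=[
    [-37,-7,0],
    [-75,-13,0],
    [-112,-20,0],
    [-150,-26,0],
    [-187,-33,0],
  ],
  roll=[0.07,0.14,0.22,0.29,0.365],
)

```text
clock: 1.77
position: [0.5195, -0.0407, 0.2812]
ee_rot: [0.756, 0.655, 0.0, -0.0]
ft_force: [1.8, 0.1, 0.0]
grip_width: 0.603
```

Call:
send_rows(
  offset=[
    [-36,4,4],
    [-72,8,8],
    [-107,12,12],
    [-143,16,16],
    [-179,20,20],
  ],
  roll=[0.07,0.14,0.22,0.29,0.365],
)

```text
clock: 2.18
position: [0.5145, -0.2204, 0.261]
ee_rot: [0.862, 0.507, 0.0, -0.0]
ft_force: [0.9, 0.4, -0.5]
grip_width: 0.604
```

Call:
send_rows(
  offset=[
    [-30,12,15],
    [-60,23,30],
    [-90,35,45],
    [-118,46,60],
    [-118,46,60],
  ],
  roll=[0.09,0.18,0.27,0.35,0.35],
)

```text
clock: 2.6
position: [0.494, -0.3497, 0.1981]
ee_rot: [0.939, 0.345, -0.003, -0.0]
ft_force: [0.1, -0.5, 0.1]
grip_width: 0.596
```

```bash
python3 -c "
from h import *
plan((498,-345.5,81,-49))"
```

```text
at [ 494.  -349.7  198.1] -49.6 F [ 0.1 -0.5  0.1] T [-0.05  0.06 -0.01] g 0.596 t 2.6 q [-0.11  0.4   0.84  1.6  -0.3   1.29 -0.09]
off [5.7, -0.6, 117.1] roll -0.011 len 117
```

Call:
send_rows(
  offset=[
    [1,0,25],
    [2,0,50],
    [2,0,70],
    [2,0,70],
    [2,0,70],
  ],
  roll=[0,0,0,0,0],
)

```text
clock: 3.02
position: [0.4993, -0.3426, 0.1308]
ee_rot: [0.936, 0.351, -0.001, -0.001]
ft_force: [1.5, -0.4, 0.8]
grip_width: 0.602
```

```bash
python3 -c "
from h import *
plan((498,-345.5,81,-49))
im,d=eyes.camera('scene');t,d=eyes.camera('top')
a=cv2.resize(im[130:270,160:320],(460,402));b=cv2.resize(t[200:340,380:480],(285,399))
o=np.zeros((402,745,3),np.uint8);o[:,:460]=a;o[:399,460:]=b;cv2.imwrite('pics/g1.png',o)"
```

```text
at [ 499.3 -342.6  130.8] -48.9 F [ 1.5 -0.4  0.8] T [-0.01  0.04  0.  ] g 0.602 t 3.02 q [-0.09  0.46  0.8   1.67 -0.35  1.17 -0.06]
off [-2.9, 1.4, 49.8] roll 0.001 len 50
```

View pics/g1.png

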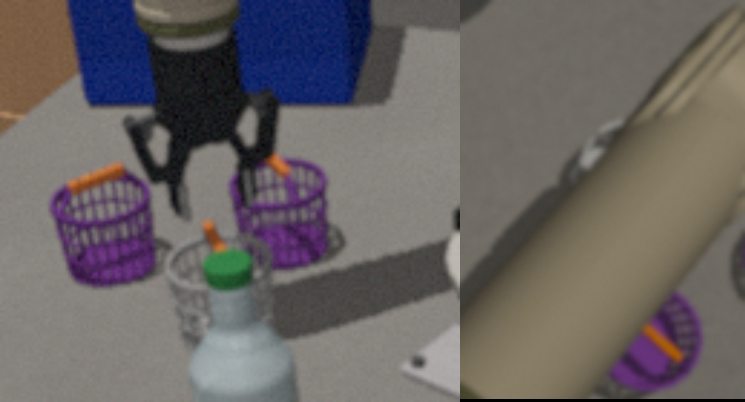

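The fingers stand on either side of the steel basket's bar at crop (212,232). Next I go down and grip.

Call:
send_rows(
  offset=[
    [-1,1,15],
    [-2,1,30],
    [-2,1,45],
    [-2,1,50],
    [-2,1,50],
  ],
  roll=[0,0,0,0,0],
)

```text
clock: 3.53
position: [0.4989, -0.345, 0.0814]
ee_rot: [0.936, 0.351, -0.0, -0.0]
ft_force: [-0.7, -0.5, 0.4]
grip_width: 0.597
```

Call:
send_rows(
  offset=[
    [0,0,0],
    [0,0,0],
    [0,0,0],
    [0,0,0],
    [0,0,0],
  ],
  roll=[0,0,0,0,0],
  jaw=0,
  newtons=40,
)

```text
clock: 3.95
position: [0.4994, -0.3456, 0.0821]
ee_rot: [0.936, 0.351, 0.001, 0.001]
ft_force: [0.9, -0.7, 2.6]
grip_width: 0.105
```

Call:
send_rows(
  offset=[
    [0,0,0],
    [0,0,0],
    [0,0,-3],
    [0,0,-6],
    [0,0,-10],
  ],
  roll=[0,0,0,0,0],
)

```text
clock: 4.37
position: [0.4982, -0.3446, 0.0908]
ee_rot: [0.936, 0.351, -0.001, -0.001]
ft_force: [-0.2, -0.4, -2.0]
grip_width: 0.11
```

```bash
python3 -c "
from h import *
plan((498,-345.5,270,-49),(505,-170,285,-49),(481,-15.6,285,-40),(481,-15.6,180,-40))"
```

```text
at [ 498.2 -344.6   90.8] -48.9 F [-0.2 -0.4 -2. ] T [ 0.03 -0.01 -0.03] g 0.11 t 4.37 q [-0.07  0.5   0.77  1.71 -0.39  1.1  -0.03]
off [-0.8, 0.6, -179.2] roll 0.001 len 179
off [120.4, -127.9, -15.0] roll 0.0 len 176
off [83.2, -132.3, 0.0] roll -0.157 len 156
off [0.0, 0.0, 105.0] roll 0.0 len 105
```

Call:
send_rows(
  offset=[
    [0,0,-36],
    [0,0,-72],
    [0,0,-108],
    [0,0,-144],
    [0,0,-180],
  ],
  roll=[0,0,0,0,0],
)

```text
clock: 4.78
position: [0.4982, -0.3448, 0.273]
ee_rot: [0.937, 0.351, -0.0, -0.0]
ft_force: [0.2, -0.1, -2.7]
grip_width: 0.111
```

Call:
send_rows(
  offset=[
    [24,-26,-3],
    [48,-51,-6],
    [72,-77,-9],
    [96,-102,-12],
    [120,-128,-15],
  ],
  roll=[0,0,0,0,0],
)

```text
clock: 5.2
position: [0.5046, -0.1683, 0.2863]
ee_rot: [0.937, 0.351, -0.0, -0.0]
ft_force: [1.1, -0.2, -2.5]
grip_width: 0.11
```

Call:
send_rows(
  offset=[
    [22,-34,0],
    [44,-68,0],
    [64,-100,0],
    [78,-123,0],
    [83,-132,0],
  ],
  roll=[-0.03,-0.06,-0.09,-0.12,-0.157],
)

```text
clock: 5.62
position: [0.48, -0.0112, 0.2862]
ee_rot: [0.905, 0.426, -0.0, -0.001]
ft_force: [-0.0, 1.0, -3.1]
grip_width: 0.108
```

Call:
send_rows(
  offset=[
    [0,0,0],
    [0,0,10],
    [0,0,20],
    [0,0,30],
    [0,0,30],
  ],
  roll=[0,0,0,0,0],
)

```text
clock: 6.03
position: [0.4799, -0.0171, 0.2535]
ee_rot: [0.907, 0.422, -0.002, -0.0]
ft_force: [-0.2, 0.2, -2.4]
grip_width: 0.106
```

```bash
python3 -c "
from h import *
plan((481,-15.6,180,-40),(481,-15.6,101,-40))
im,d=eyes.camera('scene')
cv2.imwrite('pics/p1.png',cv2.resize(im[130:280,280:440],(640,600)))"
```

```text
at [479.9 -17.1 253.5] -40.1 F [-0.2  0.2 -2.4] T [-0.    0.02  0.03] g 0.106 t 6.03 q [-0.69 -0.03  0.63  1.82  0.02  1.35 -0.77]
off [1.9, -0.1, 73.5] roll -0.001 len 74
off [0.0, 0.0, 79.0] roll 0.0 len 79
```

View pics/p1.png

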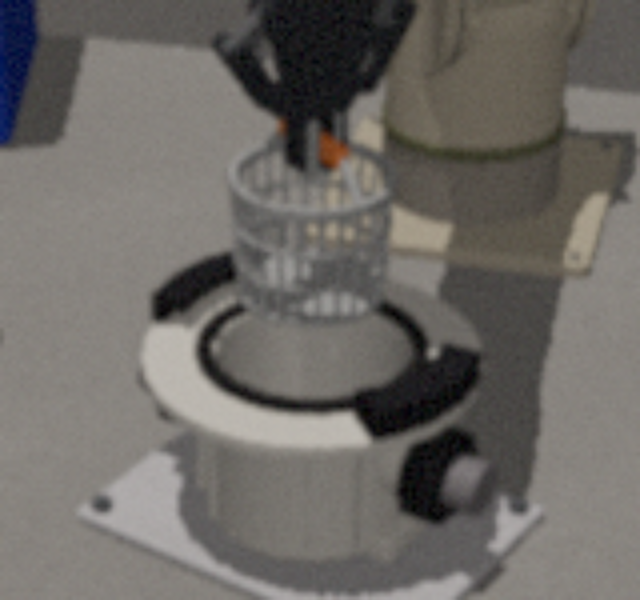

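The basket hangs straight and centred over the mouth (crop (310,350)). Now I lower it.

Call:
send_rows(
  offset=[
    [1,0,20],
    [1,0,40],
    [1,0,60],
    [1,0,73],
    [1,0,73],
  ],
  roll=[0,0,0,0,0],
)

```text
clock: 6.5
position: [0.4804, -0.0156, 0.181]
ee_rot: [0.906, 0.423, -0.002, -0.0]
ft_force: [0.3, -0.4, -2.2]
grip_width: 0.109
```

Call:
send_rows(
  offset=[
    [0,0,16],
    [0,0,32],
    [0,0,48],
    [0,0,64],
    [0,0,70],
  ],
  roll=[0,0,0,0,0],
)

```text
clock: 6.92
position: [0.4814, -0.0153, 0.1124]
ee_rot: [0.906, 0.423, -0.001, -0.0]
ft_force: [-1.1, -0.6, -2.5]
grip_width: 0.105
```

Call:
send_rows(
  offset=[
    [0,0,3],
    [0,0,6],
    [0,0,9],
    [0,0,9],
    [0,0,9],
  ],
  roll=[0,0,0,0,0],
)

```text
clock: 7.33
position: [0.482, -0.0149, 0.1048]
ee_rot: [0.906, 0.423, 0.0, -0.0]
ft_force: [-0.1, -0.2, -1.8]
grip_width: 0.107
```

Call:
send_rows(
  offset=[
    [0,0,1],
    [0,0,2],
    [0,0,3],
    [0,0,4],
    [0,0,5],
  ],
  roll=[0,0,0,0,0],
)

```text
clock: 7.75
position: [0.4822, -0.0152, 0.0998]
ee_rot: [0.906, 0.423, 0.0, 0.0]
ft_force: [-8.8, -0.5, 22.6]
grip_width: 0.107
```

Call:
send_rows(
  offset=[
    [0,0,0.5],
    [0,0,1],
    [0,0,1],
    [0,0,1],
    [0,0,1],
  ],
  roll=[0,0,0,0,0],
)

```text
clock: 8.17
position: [0.4822, -0.0152, 0.0998]
ee_rot: [0.906, 0.423, 0.0, -0.0]
ft_force: [-8.3, -0.6, 20.7]
grip_width: 0.108
```

Call:
send_rows(
  offset=[
    [0,0,-1],
    [0,0,-1],
    [0,0,-1],
    [0,0,-1],
    [0,0,-1],
  ],
  roll=[0,0,0,0,0],
  jaw=0.35,
)

```text
clock: 8.58
position: [0.4817, -0.0149, 0.0991]
ee_rot: [0.906, 0.423, -0.0, -0.0]
ft_force: [0.4, -0.8, -0.1]
grip_width: 0.343
```

Call:
send_rows(
  offset=[
    [0,0,-10],
    [0,0,-25],
    [0,0,-50],
    [0,0,-85],
    [0,0,-120],
  ],
  roll=[0,0,0,0,0],
)

```text
clock: 9.0
position: [0.4811, -0.0154, 0.221]
ee_rot: [0.906, 0.423, -0.001, 0.0]
ft_force: [0.6, 0.6, 0.4]
grip_width: 0.349
```

```bash
python3 -c "
from h import *
plan((500,80,240,0),(515,200,220,36),(529,302.7,160,72),(529,302.7,100,104),(529,302.7,23,104))"
```

```text
at [481.1 -15.4 221. ] -40.0 F [0.6 0.6 0.4] T [ 0.05 -0.1   0.  ] g 0.349 t 9.0 q [-0.7  -0.01  0.64  1.87  0.    1.28 -0.76]
off [85.3, -46.8, -19.0] roll -0.698 len 99
off [120.0, 15.0, 20.0] roll -0.628 len 123
off [74.9, 71.7, 60.0] roll -0.628 len 120
off [0.0, 0.0, 60.0] roll -0.559 len 60
off [0.0, 0.0, 77.0] roll 0.0 len 77
```

```bash
python3 -c "
from h import *
plan((500,80,250,-6),(515,200,250,28),(529,302.7,220,62),(529,302.7,120,96),(529,302.7,90,104),(529,302.7,25,104))
im,d=eyes.camera('top'); cv2.imwrite('pics/t2.png',im)"
```

```text
at [481.1 -15.4 221. ] -40.0 F [0.6 0.6 0.4] T [ 0.05 -0.1   0.  ] g 0.349 t 9.0 q [-0.7  -0.01  0.64  1.87  0.    1.28 -0.76]
off [85.3, -46.8, -29.0] roll -0.593 len 102
off [120.9, 2.4, 0.0] roll -0.593 len 121
off [84.1, 60.6, 30.0] roll -0.593 len 108
off [0.0, 0.0, 100.0] roll -0.593 len 100
off [0.0, 0.0, 30.0] roll -0.14 len 30
off [0.0, 0.0, 65.0] roll 0.0 len 65
```

Call:
send_rows(
  offset=[
    [17,-9,-6],
    [34,-19,-12],
    [51,-28,-18],
    [68,-37,-24],
    [85,-47,-29],
  ],
  roll=[-0.118,-0.237,-0.356,-0.474,-0.593],
  jaw=0.6,
)

```text
clock: 9.47
position: [0.5005, 0.0811, 0.2495]
ee_rot: [0.741, 0.671, 0.0, 0.0]
ft_force: [0.9, 0.2, 0.5]
grip_width: 0.597
```

Call:
send_rows(
  offset=[
    [24,0,0],
    [48,1,0],
    [73,1,0],
    [97,2,0],
    [121,2,0],
  ],
  roll=[-0.118,-0.237,-0.356,-0.474,-0.593],
)

```text
clock: 9.88
position: [0.5149, 0.2016, 0.249]
ee_rot: [0.512, 0.859, 0.0, 0.0]
ft_force: [-0.3, -0.1, 0.3]
grip_width: 0.602
```

Call:
send_rows(
  offset=[
    [17,12,6],
    [34,24,12],
    [50,36,18],
    [67,48,24],
    [84,60.5,30],
  ],
  roll=[-0.118,-0.237,-0.356,-0.474,-0.593],
)

```text
clock: 10.3
position: [0.5288, 0.304, 0.2187]
ee_rot: [0.239, 0.971, 0.0, 0.0]
ft_force: [-0.4, -0.4, 0.2]
grip_width: 0.603
```

Call:
send_rows(
  offset=[
    [0,0,20],
    [0,0,40],
    [0,0,60],
    [0,0,80],
    [0,0,100],
  ],
  roll=[-0.118,-0.237,-0.356,-0.474,-0.593],
)

```text
clock: 10.72
position: [0.5289, 0.3031, 0.1181]
ee_rot: [-0.055, 0.998, -0.0, 0.0]
ft_force: [-0.0, 0.4, 1.1]
grip_width: 0.599
```

Call:
send_rows(
  offset=[
    [0,0,10],
    [0,0,20],
    [0,0,30],
    [0,0,30],
    [0,0,30],
  ],
  roll=[-0.05,-0.1,-0.14,-0.14,-0.14],
)

```text
clock: 11.13
position: [0.5287, 0.3029, 0.0885]
ee_rot: [-0.121, 0.993, -0.0, -0.0]
ft_force: [-0.6, 0.5, 0.5]
grip_width: 0.601
```

```bash
python3 -c "
from h import *
plan((529,302.7,25,104))
im,d=eyes.camera('scene')
cv2.imwrite('pics/l1.png',cv2.resize(im[180:330,400:560],(640,600)))"
```

```text
at [528.7 302.9  88.5] 103.9 F [-0.6  0.5  0.5] T [ 0.   -0.05  0.04] g 0.601 t 11.13 q [-0.76  0.41  0.21  1.68 -0.1   1.06  1.29]
off [-0.2, -0.3, 63.5] roll -0.002 len 64
```

View pics/l1.png

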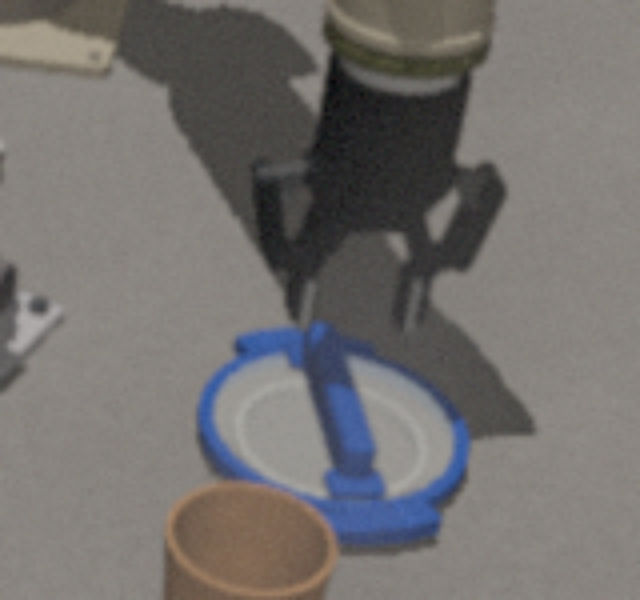

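View pics/t2.png

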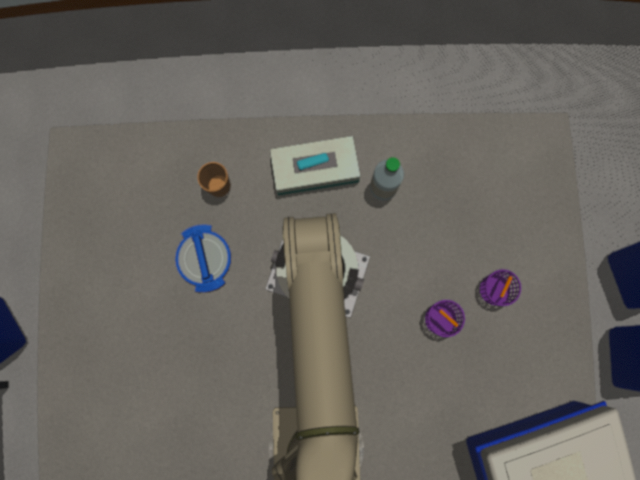

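The gripper straddles the lid bar (crop (340,395)). Before gripping the lid, I check numerically how the basket is seated, now that the bowl is in view.

Run:
```python
from h import *
for n,box in(("top",(270,220,370,320)),("scene",(310,190,410,260))):
    im,d=eyes.camera(n); cv2.imwrite(f"pics/{n}3.png",im); C=cloud(n,d); h=cv2.cvtColor(im,cv2.COLOR_BGR2HSV)
    m=(h[...,0]>3)&(h[...,0]<22)&(h[...,1]>120)&(h[...,2]>70); x0,y0,x1,y1=box
    k=np.zeros_like(m);k[y0:y1,x0:x1]=m[y0:y1,x0:x1]; v,u=np.nonzero(k); X=onplane(n,np.c_[u,v],.125)
    print(n,len(u),X.mean(0).round(4),"depth xyz",np.nanmedian(C[v,u],axis=0).round(4))
```

```text
top 77 [ 0.4803 -0.0142  0.125 ] depth xyz [ 0.4806 -0.0136  0.1234]
scene 91 [ 0.4889 -0.0159  0.125 ] depth xyz [ 0.4832 -0.0175  0.1223]
```

Call:
send_rows(
  offset=[
    [0,0,15],
    [0,0,30],
    [0,0,45],
    [0,0,58],
    [0,0,63],
  ],
  roll=[0,0,0,0,0],
)

```text
clock: 11.7
position: [0.5281, 0.3028, 0.0239]
ee_rot: [-0.122, 0.993, -0.0, -0.001]
ft_force: [-0.9, -0.7, 0.1]
grip_width: 0.597
```

Call:
send_rows(
  offset=[
    [0,0,0],
    [0,0,0],
    [0,0,0],
    [0,0,0],
    [0,0,0],
  ],
  roll=[0,0,0,0,0],
  jaw=0,
  newtons=80,
)

```text
clock: 12.12
position: [0.5294, 0.3035, 0.0265]
ee_rot: [-0.122, 0.993, 0.0, 0.001]
ft_force: [-0.4, -0.9, 5.2]
grip_width: 0.22
```

Call:
send_rows(
  offset=[
    [0,0,0],
    [0,0,-3],
    [0,0,-6],
    [0,0,-10],
    [0,0,-10],
  ],
  roll=[0,0,0,0,0],
)

```text
clock: 12.53
position: [0.529, 0.3033, 0.0361]
ee_rot: [-0.122, 0.993, 0.0, 0.0]
ft_force: [0.5, 0.6, -2.8]
grip_width: 0.216
```

```bash
python3 -c "
from h import *
plan((529,302.7,200,104),(510,150,250,74),(481,-15.6,250,44),(481,-15.6,190,44))"
```

```text
at [529.  303.3  36.1] 104.0 F [ 0.5  0.6 -2.8] T [ 0.01 -0.01  0.01] g 0.216 t 12.53 q [-0.75  0.48  0.2   1.71 -0.11  0.96  1.3 ]
off [0.1, -0.6, -163.9] roll -0.0 len 164
off [55.4, -143.6, -50.0] roll 0.524 len 162
off [-17.8, -167.2, 0.0] roll 0.524 len 168
off [0.0, 0.0, 60.0] roll 0.0 len 60
```

Call:
send_rows(
  offset=[
    [0,0,-33],
    [0,0,-66],
    [0,0,-98],
    [0,0,-131],
    [0,0,-164],
  ],
  roll=[0,0,0,0,0],
)

```text
clock: 12.95
position: [0.5284, 0.3028, 0.2008]
ee_rot: [-0.122, 0.993, -0.0, -0.0]
ft_force: [0.5, 0.7, -2.4]
grip_width: 0.221
```

Call:
send_rows(
  offset=[
    [11,-29,-10],
    [22,-57,-20],
    [33,-86,-30],
    [44,-115,-40],
    [55,-144,-50],
  ],
  roll=[0.105,0.21,0.315,0.42,0.524],
)

```text
clock: 13.37
position: [0.5096, 0.1485, 0.2497]
ee_rot: [0.142, 0.99, 0.0, -0.0]
ft_force: [1.6, -0.3, -3.1]
grip_width: 0.218
```

Call:
send_rows(
  offset=[
    [-4,-38,0],
    [-8,-76,0],
    [-12,-112,0],
    [-15,-142,0],
    [-18,-167,0],
  ],
  roll=[0.105,0.21,0.315,0.42,0.524],
)

```text
clock: 13.78
position: [0.4805, -0.0182, 0.2494]
ee_rot: [0.395, 0.919, 0.0, 0.0]
ft_force: [1.0, 0.6, -3.5]
grip_width: 0.219
```

Call:
send_rows(
  offset=[
    [0,0,0],
    [0,0,10],
    [0,0,20],
    [0,0,30],
    [0,0,30],
  ],
  roll=[0,0,0,0,0],
)

```text
clock: 14.2
position: [0.4801, -0.0144, 0.2163]
ee_rot: [0.39, 0.921, -0.001, -0.002]
ft_force: [0.2, -0.2, -3.3]
grip_width: 0.219
```

```bash
python3 -c "
from h import *
plan((481,-15.6,180,44),(481,-15.6,151.5,44))
im,d=eyes.camera('scene')
cv2.imwrite('pics/l2.png',cv2.resize(im[130:280,280:440],(640,600)))"
```

```text
at [480.1 -14.4 216.3] 44.1 F [ 0.2 -0.2 -3.3] T [-0.05  0.05 -0.02] g 0.219 t 14.2 q [-0.56  0.01  0.5   1.87 -0.    1.27  0.71]
off [-1.5, -0.2, 36.3] roll 0.002 len 36
off [0.0, 0.0, 28.5] roll 0.0 len 28
```

View pics/l2.png

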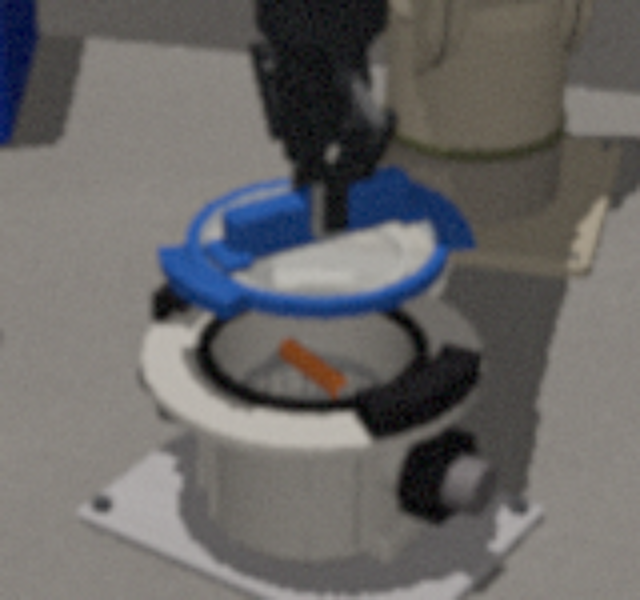

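The basket sits upright, orange bar at crop (312,368), and the lid is level above the mouth. Its ears at (200,280) and (440,215) line up with the gaps. I lower it with a small turn away from the hooks.

Call:
send_rows(
  offset=[
    [-0.5,0,10],
    [-1,0,20],
    [-1,0,30],
    [-1,0,36],
    [-1,0,36],
  ],
  roll=[-0.03,-0.06,-0.09,-0.09,-0.09],
)

```text
clock: 14.67
position: [0.4815, -0.0158, 0.1822]
ee_rot: [0.349, 0.937, -0.001, -0.001]
ft_force: [-0.7, -0.3, -3.4]
grip_width: 0.217
```

```bash
python3 -c "
from h import *
plan((480.5,-15.6,152,49))"
```

```text
at [481.5 -15.8 182.2] 49.1 F [-0.7 -0.3 -3.4] T [ 0.01  0.01 -0.02] g 0.217 t 14.67 q [-0.55  0.04  0.51  1.92 -0.02  1.19  0.82]
off [0.9, -0.5, 30.2] roll 0.002 len 30
```

Call:
send_rows(
  offset=[
    [0,0,5],
    [0,0,10],
    [0,0,15],
    [0,0,20],
    [0,0,22],
  ],
  roll=[0,0,0,0,0],
)

```text
clock: 15.08
position: [0.4818, -0.0161, 0.1605]
ee_rot: [0.349, 0.937, -0.0, -0.0]
ft_force: [0.5, -0.1, -3.1]
grip_width: 0.217
```

Call:
send_rows(
  offset=[
    [0,0,2],
    [0,0,4],
    [0,0,6],
    [0,0,7],
    [0,0,8],
  ],
  roll=[0,0,0,0,0],
)

```text
clock: 15.5
position: [0.4821, -0.0162, 0.1533]
ee_rot: [0.349, 0.937, 0.0, 0.0]
ft_force: [0.2, -0.3, -2.6]
grip_width: 0.22
```

```bash
python3 -c "
from h import *
plan((480.5,-15.6,151.5,49))"
```

```text
at [482.1 -16.2 153.3] 49.1 F [ 0.2 -0.3 -2.6] T [ 0.02  0.01 -0.01] g 0.22 t 15.5 q [-0.55  0.07  0.51  1.95 -0.04  1.13  0.84]
off [1.6, -0.7, 1.8] roll 0.002 len 2
```

Call:
send_rows(
  offset=[
    [0.5,0,1],
    [1,0,2],
    [1,0,3],
    [1,0,4],
    [1,0,4.5],
  ],
  roll=[0,0,0,0,0],
)

```text
clock: 15.92
position: [0.4815, -0.0154, 0.1491]
ee_rot: [0.349, 0.937, 0.0, 0.0]
ft_force: [-1.7, -0.3, 4.7]
grip_width: 0.218
```

```bash
python3 -c "
from h import *
plan((481,-15.6,147.5,49))"
```

```text
at [481.5 -15.4 149.1] 49.1 F [-1.7 -0.3  4.7] T [-0.05  0.47 -0.01] g 0.218 t 15.92 q [-0.55  0.07  0.51  1.96 -0.04  1.12  0.84]
off [0.3, -0.5, 1.6] roll 0.002 len 2
```

The lid rests on the seal with about 8 N of reaction. Now the clockwise twist, in steps.

Call:
send_rows(
  offset=[
    [0,0,0.3],
    [0,0,0.6],
    [0,0,1],
    [0,0,1],
    [0,0,1],
  ],
  roll=[0.09,0.18,0.27,0.36,0.44],
)

```text
clock: 16.33
position: [0.4823, -0.0154, 0.1487]
ee_rot: [0.547, 0.837, 0.001, 0.001]
ft_force: [-0.0, 0.4, 5.6]
grip_width: 0.222
```

```bash
python3 -c "
from h import *
plan((481,-15.6,147.5,10))"
```

```text
at [482.3 -15.4 148.7] 23.7 F [-0.   0.4  5.6] T [-0.06  0.13  0.13] g 0.222 t 16.33 q [-0.56  0.08  0.53  1.96 -0.04  1.12  0.39]
off [0.3, -1.3, 1.2] roll 0.238 len 2
```

Call:
send_rows(
  offset=[
    [0,-0.5,0.5],
    [0,-1,1],
    [0,-1,1],
    [0,-1,1],
    [0,-1,1],
  ],
  roll=[0.07,0.14,0.21,0.28,0.35],
)

```text
clock: 16.75
position: [0.4816, -0.0158, 0.1479]
ee_rot: [0.684, 0.729, 0.001, 0.001]
ft_force: [-0.7, 0.8, 8.6]
grip_width: 0.215
```

```bash
python3 -c "
from h import *
plan((481,-15.6,147.5,-20))"
```

```text
at [481.6 -15.8 147.9] 3.7 F [-0.7  0.8  8.6] T [-0.06  0.14  0.25] g 0.215 t 16.75 q [-0.58  0.07  0.54  1.96 -0.04  1.11  0.05]
off [0.2, -0.6, 0.4] roll 0.413 len 1
```

Call:
send_rows(
  offset=[
    [0,0,0.3],
    [0,0,0.5],
    [0,0,0.5],
    [0,0,0.5],
    [0,0,0.5],
  ],
  roll=[0.06,0.12,0.18,0.24,0.3],
)

```text
clock: 17.17
position: [0.4816, -0.0157, 0.1474]
ee_rot: [0.785, 0.619, 0.001, 0.001]
ft_force: [0.1, -0.4, 7.2]
grip_width: 0.22
```

```bash
python3 -c "
from h import *
plan((481,-15.6,147.5,-20))"
```

```text
at [481.6 -15.7 147.4] -13.5 F [ 0.1 -0.4  7.2] T [-0.1   0.21  0.24] g 0.22 t 17.17 q [-0.59  0.07  0.56  1.96 -0.04  1.11 -0.25]
off [-0.0, -0.6, -0.1] roll 0.114 len 1
```

Call:
send_rows(
  offset=[
    [0,0,0],
    [0,0,0],
    [0,0,0],
    [0,0,0],
    [0,0,0],
  ],
  roll=[0.02,0.04,0.06,0.08,0.1],
)

```text
clock: 17.58
position: [0.4815, -0.0157, 0.1474]
ee_rot: [0.815, 0.58, 0.001, 0.001]
ft_force: [-0.2, 0.1, 7.4]
grip_width: 0.217
```

```bash
python3 -c "
from h import *
plan((481,-15.6,147.5,-20))"
```

```text
at [481.5 -15.7 147.4] -19.1 F [-0.2  0.1  7.4] T [-0.09  0.17  0.29] g 0.217 t 17.58 q [-0.6   0.07  0.56  1.96 -0.05  1.11 -0.35]
off [-0.1, -0.6, -0.1] roll 0.016 len 1
```

Call:
send_rows(
  offset=[
    [0,0,0],
    [0,0,0],
    [0,0,0],
    [0,0,0],
    [0,0,0],
  ],
  roll=[0.015,0.03,0.04,0.04,0.04],
)

```text
clock: 18.0
position: [0.4817, -0.0159, 0.1474]
ee_rot: [0.825, 0.565, 0.001, 0.001]
ft_force: [0.4, -1.4, 6.7]
grip_width: 0.219
```

```bash
python3 -c "
from h import *
plan()"
```

```text
at [481.7 -15.9 147.4] -21.2 F [ 0.4 -1.4  6.7] T [-0.38 -0.02  1.49] g 0.219 t 18.0 q [-0.6   0.08  0.56  1.96 -0.04  1.11 -0.39]
```

Call:
send_rows(
  offset=[
    [0,0,0],
    [0,0,0],
    [0,0,0],
    [0,0,0],
    [0,0,0],
  ],
  roll=[0.01,0.02,0.03,0.03,0.03],
)

```text
clock: 18.42
position: [0.4817, -0.0158, 0.1474]
ee_rot: [0.833, 0.553, 0.001, 0.001]
ft_force: [1.0, -3.6, 7.0]
grip_width: 0.215
```

```bash
python3 -c "
from h import *
plan()"
```

```text
at [481.7 -15.8 147.4] -22.8 F [ 1.  -3.6  7. ] T [-0.55  0.08  2.67] g 0.215 t 18.42 q [-0.6   0.07  0.57  1.96 -0.04  1.11 -0.42]
```

The stop is reached: torque jumped from 0.3 to 2.7 N m with the bar at about 68–69°. I ease off a little, release and go up, then check.

Call:
send_rows(
  offset=[
    [0,0,0],
    [0,0,0],
    [0,0,0],
    [0,0,0],
    [0,0,0],
  ],
  roll=[-0.015,-0.03,-0.03,-0.03,-0.03],
)

```text
clock: 18.83
position: [0.4817, -0.0159, 0.1474]
ee_rot: [0.825, 0.565, 0.001, 0.001]
ft_force: [0.2, -0.3, 7.3]
grip_width: 0.218
```

Call:
send_rows(
  offset=[
    [0,0,0],
    [0,0,0],
    [0,0,0],
    [0,0,0],
    [0,0,0],
  ],
  roll=[0,0,0,0,0],
  jaw=0.6,
)

```text
clock: 19.25
position: [0.4803, -0.0159, 0.1462]
ee_rot: [0.826, 0.564, -0.0, -0.0]
ft_force: [-0.3, -0.2, -0.1]
grip_width: 0.602
```

Call:
send_rows(
  offset=[
    [0,0,-20],
    [0,0,-45],
    [0,0,-75],
    [0,0,-105],
    [0,0,-135],
  ],
  roll=[0,0,0,0,0],
)

```text
clock: 19.67
position: [0.4801, -0.0161, 0.2827]
ee_rot: [0.826, 0.564, -0.0, -0.0]
ft_force: [0.3, 0.7, -0.6]
grip_width: 0.604
```

```bash
python3 -c "
from h import *
plan((440,200,290,-20))"
```

```text
at [480.1 -16.1 282.7] -21.4 F [ 0.3  0.7 -0.6] T [ 0.05  0.01 -0.02] g 0.604 t 19.67 q [-0.62 -0.04  0.55  1.77  0.02  1.41 -0.45]
off [186.6, -116.1, -7.3] roll -0.024 len 220
```

Call:
send_rows(
  offset=[
    [34,-21,-1],
    [68,-42,-3],
    [102,-63,-4],
    [136,-84,-6],
    [170,-105,-7],
  ],
  roll=[0,0,0,0,0],
)

```text
clock: 20.08
position: [0.4438, 0.1824, 0.2886]
ee_rot: [0.826, 0.564, 0.0, -0.0]
ft_force: [1.4, -0.3, 0.3]
grip_width: 0.604
```

Call:
send_rows(
  offset=[
    [30,-19,0],
    [60,-38,0],
    [80,-50,0],
    [80,-50,0],
    [80,-50,0],
  ],
  roll=[0,0,0,0,0],
)

```text
clock: 20.5
position: [0.4266, 0.2744, 0.2879]
ee_rot: [0.825, 0.565, -0.0, 0.0]
ft_force: [0.2, -0.8, -0.2]
grip_width: 0.599
```

Run:
```python
from h import *
t,d=eyes.camera("top"); C=cloud("top",d); h=cv2.cvtColor(t,cv2.COLOR_BGR2HSV)
m=(h[...,0]>100)&(h[...,0]<125)&(h[...,1]>130)&(C[...,2]>.158); m[:, :255]=0;m[:,385:]=0;m[:200]=0;m[340:]=0
v,u=np.nonzero(m); X=onplane("top",np.c_[u,v],.173)[:,:2]*1000
print(len(u),cv2.minAreaRect(X.astype(np.float32)),"ztop",np.nanmedian(C[v,u,2]))
V=np.linalg.eigh(np.cov(X.T))[1][:,1]; print("ang",np.degrees(np.arctan2(V[1],V[0]))%180)
# plate angle from first picture
i=cv2.imread("pics/top0.png"); 
s,_=eyes.camera("scene")
o=np.zeros((400,800,3),np.uint8); o[:,:400]=cv2.resize(t[205:335,250:380],(400,400)); o[:,400:]=cv2.resize(s[165:305,285:425],(400,400)); cv2.imwrite("pics/f1.png",o); cv2.imwrite("pics/f_top.png",t)
a=np.abs(cv2.imread("pics/top0.png").astype(int)-t)[130:215,165:415].max(2); print("changed near cup/box/bottle",(a>60).sum())
```

```text
333 ((480.43560791015625, -15.401374816894531), (120.89434814453125, 19.72772216796875), 70.26825714111328) ztop 0.17144164579002222
ang 70.05949006146486
changed near cup/box/bottle 0
```

View pics/f1.png

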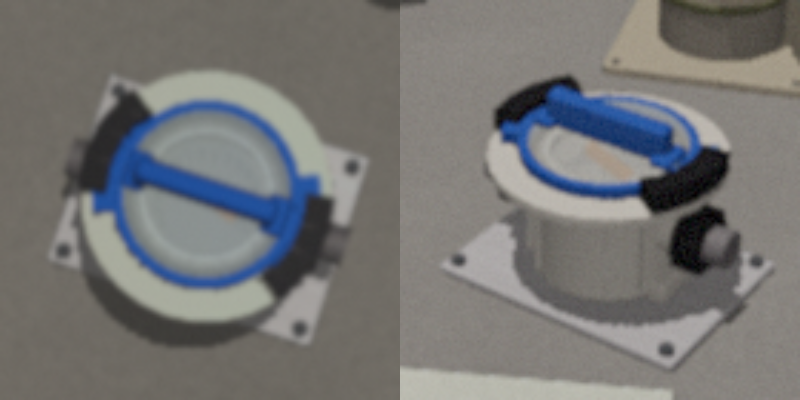

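The bar runs from crop (140,170) to (285,213), in line with the nuts. Both ears sit under the hooks and only their trailing ends show. The lid is centred at (480,-15) mm, bar at 70.1°. I'm handing in.

```bash
python3 -c "
from h import *
print(manip.hand_in())"
```

```text
the job is handed in; nothing more can be done
None
```

The strainer is back together and the job is handed in, about 20.6 s into the 64 s allowed. The steel basket stands upright in the bowl. The lid went on with its ears between the hooks and was turned clockwise to the stops.

- **Twist:** the torque was about 0.3 N m over the last part of the turn, then jumped to 1.5 and 2.7 N m at the stops. I eased off slightly before letting go.
- **Lid position:** after release the bar lay at 70.1°, against a port line I estimated at about 70°. The lid's centre was within about 1 mm of the bowl's axis. The bar's top read 171.4 mm by depth against 173 mm expected, which is within camera error.
- **Basket:** before the lid went on, its bar's top read about 123 mm against 125 mm expected, with the bar centred in the mouth.
- **Other things:** the top view shows no change around the bottle, cup and glove box. The gripper was clear and touching nothing at hand-in.

No check failed. One scene-camera estimate of the basket's x position differed from the top view by about 9 mm. That one assumed a fixed height; the depth readings from both cameras agreed within about 4 mm. I viewed 8 pictures.

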